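# Set the tape bander's depth stop and hold a pack of fare cards in its corner

### The arm

A 6-joint arm with a two-finger parallel gripper is mounted at the origin on the work surface. World frame = base frame: x ahead of the robot, y to its left, z up, the work surface at z = 0. Lengths are in m, angles in rad, forces in N, time in s.
With the tool pointing down it reaches from about 0.3 to 0.875 m from the base axis. Payload 6.4 kg.
Tool frame: the origin (TCP) lies at the very end of the fingers, on their centre line; the grasp point (between the pads) lies 19 mm behind it; z points along the fingers, y is the line along which they close (so a half turn about z gives the same grasp; the last joint's range is limited). The gripper opens to 85 mm and grips with 20 to 120 N. Pads are 22 mm wide; open, the fingers measure 114 mm over their backs; the gripper's body (76 mm by 85 mm) begins 54 mm behind the grasp point. The pads swing forward as they close: fully open they stand 13 mm farther back than shut.
Start: joints at [-1.336, 0.181, 1.607, -0, 1.354, -0.206], TCP at [0.245, -0.52, 0.231] pointing down, gripper open.
Joint ranges: [-2.99, 2.99], [-0.89, 2.07], [0.3, 2.58], [-1.14, 4.28], [0, 2.63], [-3.12, 3.12]. Speed limits (rad/s): [2.57, 2.57, 3.01, 3.14, 3.14, 3.14].

### API

Orientations are given as a 3x3 rotation matrix whose columns are the frame's x, y, z axes.
In Python, from plant import manip gives the robot as it stands.
- The arm moves only by the tool servo_tool, never from a script. Its argument "deltas" is a list of rows, each an object of numbers: "x", "y", "z": the shift along the tool's x, y, z in m; "roll": the turn about the tool's z in rad; "hand": the opening, from 0 (shut) to 1 (fully open). In form: [{"x": .., "y": .., "z": .., "roll": .., "hand": ..}, ...]. A call has 1 to 12 rows; each row is the pose to reach, as a shift and turn from the pose commanded when the call began, along the tool's axes at that moment; what a row does not reach only later rows make up. A row lasts 1/10 s, in which the tool goes at most 50 mm and 8.59 degrees, less where a joint would pass 70% of its speed; a pose out of reach is approached as far as the arm can. A call with a gripper value outside its range is refused whole. The fingers move at their own pace and stop on an object; the grip force is fixed at half the most. Time passes only in rows, so rows that repeat a pose let the fingers close. It gives the time, the measured TCP pose, the force, the opening and the grip force at its end, in the units of the state.
- manip.get_obs(): the state, without advancing time (a new reading comes with each control period).
- manip.grab_frame(name): name is "side" or "top"; returns a dict with "img" (400x640x3 uint8, red, green, blue), "K" (3x3 intrinsics, pixels), "k1" (the pictures are not rectified: a ray, as slopes to the right and down, at radius r is drawn at 1 + k1 r^2 times it, then the intrinsics apply), "eye" and "rotation" of the camera in the world. Camera axes: x right, y up, looking along -z (the intrinsics and any distortion apply to the point x, -y, -z); pixel columns grow to the right and rows downward; lengths in m; the calibration is good to about 2 mm. A picture is of the moment at which its call begins. There is no depth.
- manip.close_job(): hands the job in; it is judged then, once.
The state is a dict: "time_s": time; "joint_pos": joint angles; "dq": joint speeds; "effort": joint torques, N m; "ee_pos": TCP position; "tcp_rot": TCP orientation; "ft_force": force on the tool from outside, world axes, zero at the start; "ft_torque": the same for the moment, N m; "grip_width": finger opening in m; "grip_force": force on a finger pad.
Only numpy, scipy, OpenCV 4.12 (cv2) and the standard library are available. Lean on these libraries where they do the work, as an engineer would, in place of code of your own. Each camera call takes 0.05 s, during which the arm holds its last target. There are 200 camera calls.

### The job

On the tape bander, first slide the depth stop by its orange grip along the fence until its pointer is on the red line of the scale. Then take the pack of fare cards that has no band yet, set it down flat on the steel worktop on the robot's side of the arch, slide it lengthwise through the arch and press it snugly into the corner, its end flush against the stop and its side flush against the fence, without pushing the stop off the red line. Finish while still holding the pack pressed against both, ready for the band, and leave the banded pack, the ink pad and the tape dispenser alone.

Things in the scene. Friction and masses are not known exactly. Their poses are not given: they have to be found in the camera images.
- bander: Tape bander fixed to the desk, white, blue front. Steel worktop 286 (x) by 266 mm, 110 mm above the desk; tape reel low on its right. Origin: centre of underside, on the desk. x: the way packs go in, away from the robot; y: left. A black arch spans the worktop along y at x = -9 to 9 mm: opening y = -65 to 65 mm, 58 mm high; its top is 69 mm above the worktop. Fence and stop are behind it.
- worktop (a point): Point on the polished steel worktop in the middle of the arch opening (bander x = 0, y = 0, 110 mm above the desk). The pack slides on it with a friction coefficient of about 0.3.
- red_line (a point): Centre of the red line, 5 mm wide, across the white scale on the worktop, to the right of the fence (bander x = 43, y = -72 mm, worktop height).
- fence_face (a point): Foot of the flat face of the fixed aluminium side fence that the pack's side goes against (bander x = 73.5, y = -30 mm, worktop height). The fence is a bar 123 mm long (x = 12 to 135 mm), 12 mm thick, 30 mm high, on the worktop behind the arch. A finger beside the pack in front of the arch is clear of it.
- depth_stop (a joint): Travel of the depth stop along the fence (m), 0 to 0.065. Stop face at bander x = 85 mm minus the value: 0 = far end, growing towards the robot; 0.042 = pointer on the red line. A friction brake holds it where it is left; sliding it either way takes about 14 N. Its pointer, 3 mm wide, lies over the scale in line with the stop face.
- stop_grip (a point): Top centre of the depth stop's orange grip: an upright tab 24 mm (x) by 12 mm (y), 36 mm tall above the black saddle on the fence; its top is 78 mm above the worktop, its centre 15 mm behind the stop face, at bander y = -41 mm. Pinch from above, one finger on its left and one on its right.
- stop_face (a point): Foot of the depth stop's face that the pack's end goes against (bander y = 0, worktop height): a steel plate 6 mm thick, from bander y = -30 to +30 mm, 3 to 36 mm above the worktop, moving with the depth stop.
- card_pack: The pack to band: rigid wrapped block of fifty fare cards, white edges, green top with white stripe and yellow dot, no band. 86 (x) by 54 (y) by 42 mm high, about 0.26 kg, flat on the desk. Origin: centre of underside. Either end may go in first. Against the stop at the red line its middle is under the arch and its near 34 mm stand out in front of the arch for the fingers.
- banded_pack: Bystander: a pack of the same size and colours that already has an orange band, 20 mm wide, round its middle. Origin: centre of its underside.
- ink_pad: Bystander: a blue and black ink pad box, 112 by 76 by 21 mm. Origin: centre of its underside.
- tape_dispenser: Bystander: a blue desk tape dispenser, 60 mm (x) by 150 mm (y), 78 mm high. Origin: centre of its underside.
There are look-alikes about, which are no part of the job. What is shaped like the card_pack but purple is not meant.

How it is judged:
On the way, in this order (a step that is already met when the one before it is completed fails the run):
1. the depth stop has been slid to the red line (within 4 mm) and is at rest, before the pack touches it (value of joint depth_stop between 0.038 and 0.046 m and velocity of joint depth_stop between -0.004 and 0.004 m/s and contact force between card_pack and depth_stop below 0.1 N), for 0.3 s.
2. the unbanded pack is flat on the worktop, on the robot's side of the arch or entering it (z of card_pack in the frame of worktop between -0.003 and 0.008 m and x of card_pack in the frame of worktop between -0.15 and -0.006 m and angle between card_pack's own z axis and vertical below 0.12 rad), for 0.1 s.
At the end, for the whole second after the job is handed in: Stop within 5 mm of the red line; unbanded pack at rest, flat on the worktop (within 4 mm), square to the bander within 0.06 rad, within 3 mm of the corner of fence and stop, held there by the fingers with over 1 N against the stop and over 1 N against the fence (value of joint depth_stop between 0.037 and 0.047 m and contact force between card_pack and depth_stop above 1 N and contact force between card_pack and bander_c0 above 1 N and contact force between the fingers and card_pack above 1 N and angle between the x axis of card_pack and the x axis of bander, either way round below 0.06 rad and angle between card_pack's own z axis and vertical below 0.06 rad and z of card_pack in the frame of worktop between -0.003 and 0.004 m and y of card_pack in the frame of fence_face between 0.024 and 0.03 m and x of card_pack in the frame of stop_face between -0.046 and -0.04 m and linear speed of card_pack below 0.01 m/s); the arm keeps its last pose, push and grip.
It fails at once if the banded pack, the ink pad or the tape dispenser is moved more than 25 mm (distance of any of banded_pack, ink_pad, tape_dispenser from where it was at the start of the episode above 0.025 m).
It also fails if it takes over 72 s, if anything falls off the work surface, if the arm or the gripper's body presses on something with over 40 N, if the wrist force passes 120 N, or if a joint passes its speed limit or range.

## Working session

There is one attempt and no reset: what is moved stays moved. The work goes in short steps, Python scripts to look and compute and a tool call to move; the robot and the scene stay as the last step left them, time stands still between calls to the robot, and variables do not carry over. Pictures are saved under pics/ and viewed, at most 10 in all, crops included, and the job is handed in when it is done.

Besides the shell and the picture viewer there is one more tool, called after "Request:" as name(argument=value, ...) on one line, values as JSON. servo_tool: Moves the arm, as the interface text tells. Its arguments: {"type":"object","properties":{"deltas":{"type":"array"}},"required":["deltas"]}

```bash
mkdir -p pics
cat > h.py <<'E'
import numpy as np, cv2, pickle
from plant import manip
def grab(n,f):
    d=manip.grab_frame(n); cv2.imwrite(f'pics/{f}.png',cv2.cvtColor(d['img'],cv2.COLOR_RGB2BGR)); pickle.dump(d,open(f'{f}.pkl','wb')); return d
def load(f): return pickle.load(open(f'{f}.pkl','rb'))
def ray(d,u,v):
    K=np.array(d['K']); q=np.array([(u-K[0,2])/K[0,0],(v-K[1,2])/K[1,1]]); s=q.copy()
    for _ in range(30): s=q/(1+d['k1']*(s@s))
    r=np.array(d['rotation'])@np.array([s[0],-s[1],-1]); return np.array(d['eye']),r
def onz(d,u,v,z):
    e,r=ray(d,u,v); return e+r*(z-e[2])/r[2]
def proj(d,p):
    c=np.array(d['rotation']).T@(np.array(p)-np.array(d['eye'])); s=np.array([c[0],-c[1]])/-c[2]; s=s*(1+d['k1']*(s@s)); K=np.array(d['K'])
    return np.array([K[0,0]*s[0]+K[0,2],K[1,1]*s[1]+K[1,2]])
def crop(d,u0,v0,u1,v1,k,f):
    cv2.imwrite(f'pics/{f}.png',cv2.resize(cv2.cvtColor(d['img'],cv2.COLOR_RGB2BGR)[v0:v1,u0:u1],None,fx=k,fy=k,interpolation=cv2.INTER_CUBIC))
E
python3 -c "
from h import *
for n in ('top','side'):
    d=grab(n,n+'0'); print(n,np.round(d['eye'],3),np.round(d['rotation'],3).tolist(),d['K'],d['k1'])
o=manip.get_obs();print(o['time_s'],o['ee_pos'],np.round(o['tcp_rot'],3),o['grip_width'])"
```

```text
top [0.513 0.116 1.15 ] [[0.013, 0.994, -0.11], [-1.0, 0.014, 0.011], [0.013, 0.11, 0.994]] [[413.05382584   0.         319.07839781]
 [  0.         413.05382584 196.50617173]
 [  0.           0.           1.        ]] -0.10210153986146242
side [0.44  0.633 0.822] [[-0.947, 0.244, -0.208], [-0.321, -0.727, 0.608], [-0.002, 0.642, 0.767]] [[418.33387539   0.         319.33157246]
 [  0.         418.33387539 198.99889798]
 [  0.           0.           1.        ]] -0.0842920573031491
0.1 [ 0.245216   -0.51952638  0.23046492] [[ 0.904  0.427 -0.   ]
 [ 0.427 -0.904  0.002]
 [ 0.    -0.002 -1.   ]] 0.08527349737282236
```

View pics/top0.png

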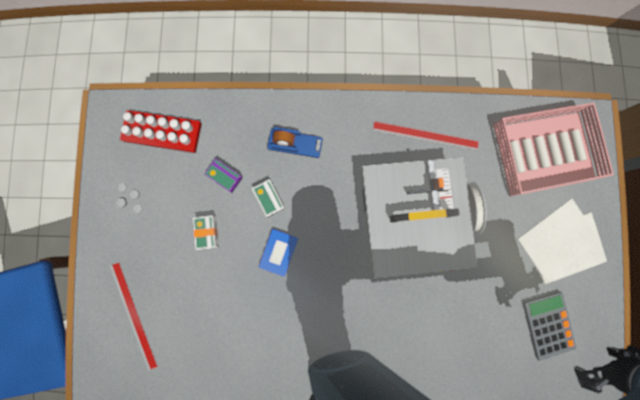

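View pics/side0.png

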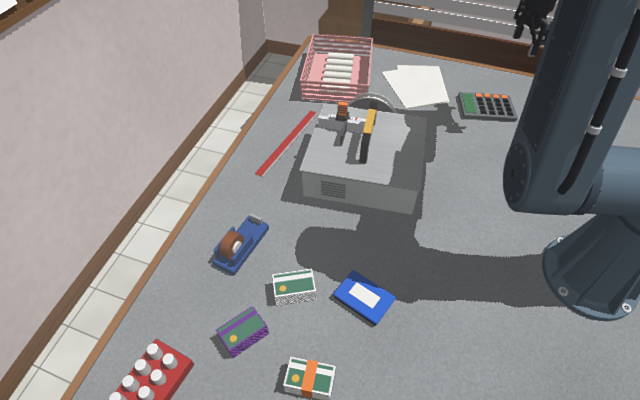

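In the top view there are three pack-shaped objects. The one at (268,197) is green with white edges and no band, so it fits. The one at (223,174) is purple and is a look-alike. The one at (204,231) has an orange band and is the bystander. I'll confirm with an enlarged crop and look closer at the bander.

```bash
python3 -c "
from h import *
d=load('top0'); crop(d,190,140,330,245,5,'c_pack'); crop(d,350,140,490,245,5,'c_band')"
```

```text
(no output)
```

View pics/c_pack.png

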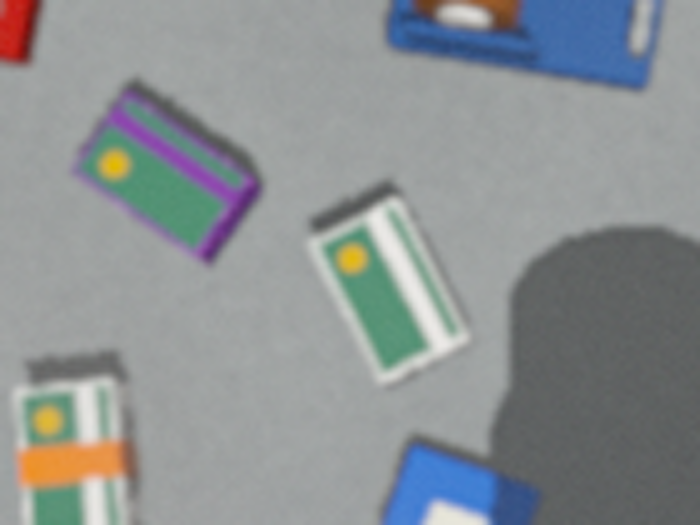

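View pics/c_band.png

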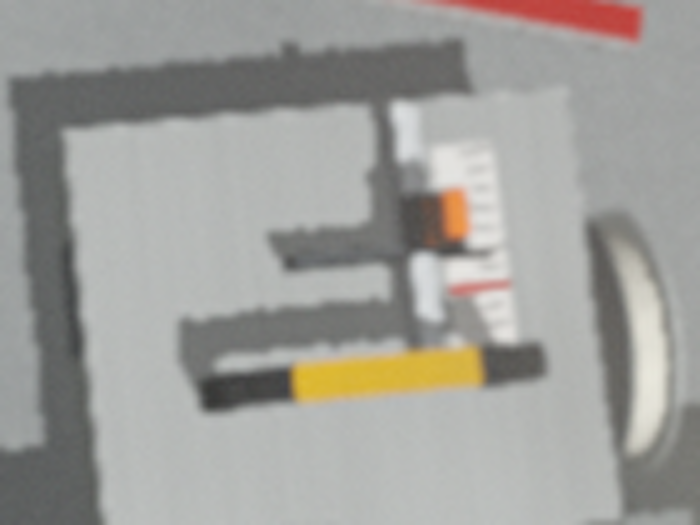

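The crop confirms it: the pack at (268,197) has white edges, a green top, a white stripe and a yellow dot, and no band. In full-image pixels its top corners are about (252,187), (270,179), (284,208) and (267,217). On the bander, the red line is at about (446,198) and the orange grip top at about (441,183).

```bash
python3 -c "
from h import *
d=load('side0'); t=load('top0')
crop(d,270,80,430,220,5,'a');crop(t,355,220,495,290,5,'b');crop(d,265,260,325,310,5,'c')
a=cv2.imread('pics/a.png');b=cv2.imread('pics/b.png');c=cv2.imread('pics/c.png')
cv2.imwrite('pics/c_side.png',a[:600])
m=np.zeros((600,720,3),np.uint8);m[:350,:700]=b;m[350:600,:300]=c
cv2.imwrite('pics/c_mix.png',m)"
```

```text
(no output)
```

View pics/c_side.png

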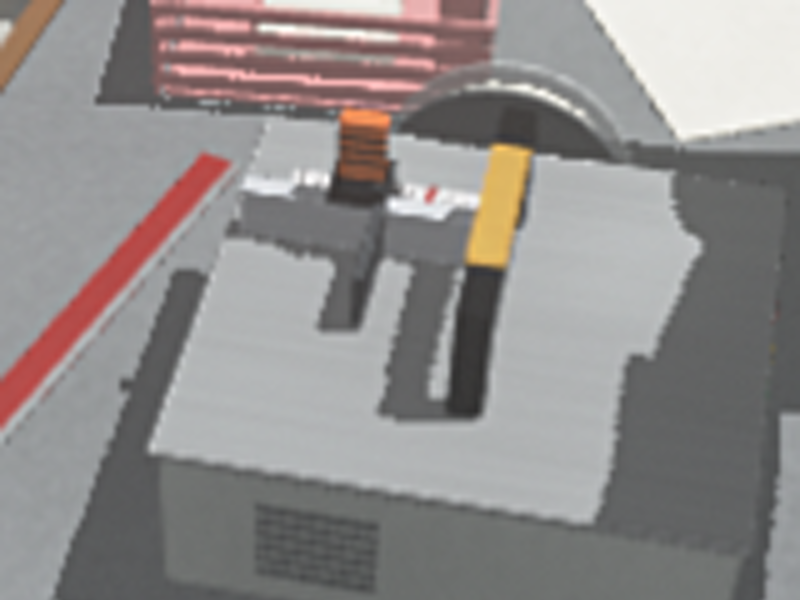

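View pics/c_mix.png

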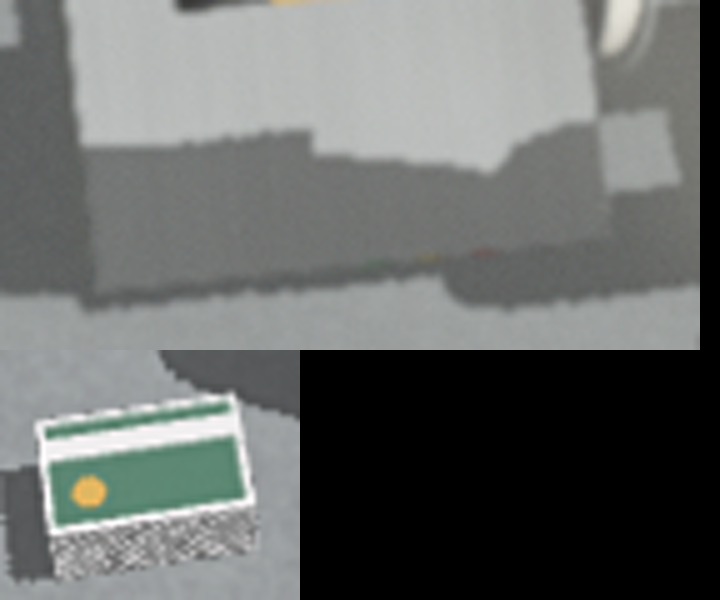

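Side view: the red line is at about (356,119), the orange grip top at about (343,103), and the bander's worktop corners are visible. I'll now fit the bander and pack poses.

```bash
cat > fit.py <<'E'
from h import *
from scipy.optimize import least_squares
t,s=load('top0'),load('side0')
def T(p,q): c,n=np.cos(p[2]),np.sin(p[2]); return np.array([p[0]+c*q[0]-n*q[1],p[1]+n*q[0]+c*q[1],q[2]])
def fit(obs,p0):
    f=lambda p: np.concatenate([proj(d,T(p,q))-(np.array(uv)) for d,uv,q in obs])
    r=least_squares(f,p0,loss='soft_l1'); print(np.round(r.x,4),np.degrees(r.x[2]),np.round(r.fun.reshape(-1,2),1).tolist()); return r.x
B=fit([(t,(362.2,165.2),(.143,.133,.11)),(t,(463.2,157.6),(.143,-.133,.11)),(t,(373,277.6),(-.143,.133,.11)),(t,(477,266.8),(-.143,-.133,.11)),(t,(445.6,197.4),(.043,-.072,.11)),
 (s,(299.6,169.6),(.143,.133,.11)),(s,(418.6,189.2),(-.143,.133,.11)),(s,(322.6,103.6),(.143,-.133,.11)),(s,(355.8,118.6),(.043,-.072,.11))],[.55,-.13,0])
h=.042
P=fit([(t,(251.6,187),(.043,.027,h)),(t,(269.2,178.2),(.043,-.027,h)),(t,(283.6,207.2),(-.043,-.027,h)),(t,(266.6,216.6),(-.043,.027,h)),
 (s,(271.8,273.8),(.043,-.027,h)),(s,(310.8,268.6),(-.043,-.027,h)),(s,(314.6,289.2),(-.043,.027,h)),(s,(275.2,295.2),(.043,.027,h)),(s,(276.8,305.2),(.043,.027,0)),(s,(315.3,299.2),(-.043,.027,0))],[.5,.2,.4])
for d,uv in((t,(440.8,182.6)),(s,(342.6,103))):
    w=onz(d,*uv,.188); c,n=np.cos(B[2]),np.sin(B[2]); q=w[:2]-B[:2]; print('grip',w.round(4),'bander',(c*q[0]+n*q[1]).round(4),(-n*q[0]+c*q[1]).round(4))
np.save('B.npy',B); np.save('P.npy',P)
E
python3 fit.py
```

```text
[ 0.5807 -0.1515  0.1   ] 5.727541849239339 [[0.1, 0.1], [-0.1, -0.5], [0.4, 0.3], [-0.5, 0.7], [-0.5, -0.3], [-1.1, -0.9], [1.5, -0.2], [0.5, -2.0], [-0.9, 1.9]]
[0.6311 0.2441 0.4955] 28.387404111888294 [[-0.5, 0.9], [-0.4, 0.5], [-0.3, -0.4], [-1.2, -0.6], [-0.2, -0.9], [0.7, -1.5], [1.0, 0.2], [-1.0, 0.5], [-0.8, -0.4], [0.5, -0.6]]
grip [ 0.6565 -0.1839  0.188 ] bander 0.0722 -0.0398
grip [ 0.6564 -0.1806  0.188 ] bander 0.0725 -0.0366
```

```bash
cat > go.py <<'E'
from h import *
B=np.load('B.npy')
def st():
    o=manip.get_obs(); R=np.array(o['tcp_rot']); p=np.array(o['ee_pos'])
    c,n=np.cos(B[2]),np.sin(B[2]); q=p[:2]-B[:2]; yaw=np.arctan2(R[1,0],R[0,0])
    print('t',round(o['time_s'],2),'p',p.round(4),'yaw',round(yaw,4),'bander',np.round([c*q[0]+n*q[1],-n*q[0]+c*q[1]],4),'F',np.round(o['ft_force'],1),'w',round(o['grip_width'],4),'gf',np.round(o['grip_force'],1)); return R,p,yaw
def go(x,y,z,yaw):
    R,p,w=st(); d=R.T@(np.array([x,y,z])-p); print('delta',d.round(4),'roll',round(w-yaw,4))
def b2w(x,y): c,n=np.cos(B[2]),np.sin(B[2]); return B[0]+c*x-n*y,B[1]+n*x+c*y
E
python3 -c "
from go import *
go(*b2w(.072,-.040),.230,B[2]); go(*b2w(.072,-.040),.161,B[2])"
```

```text
t 0.1 p [ 0.2452 -0.5195  0.2305] yaw 0.4408 bander [-0.3705 -0.3327] F [0.2 0.3 0.2] w 0.0853 gf 0.0
delta [ 0.5149 -0.128   0.0008] roll 0.3409
t 0.1 p [ 0.2452 -0.5195  0.2305] yaw 0.4408 bander [-0.3705 -0.3327] F [0.2 0.3 0.2] w 0.0853 gf 0.0
delta [ 0.5149 -0.1278  0.0698] roll 0.3409
```

Request:
servo_tool(deltas=[{"x":0.05,"y":-0.012,"z":-0.02,"roll":0.1,"hand":0.6},{"x":0.515,"y":-0.128,"z":-0.02,"roll":0.341,"hand":0.6},{"x":0.515,"y":-0.128,"z":-0.02,"roll":0.341,"hand":0.6},{"x":0.515,"y":-0.128,"z":-0.02,"roll":0.341,"hand":0.6},{"x":0.515,"y":-0.128,"z":-0.02,"roll":0.341,"hand":0.6},{"x":0.515,"y":-0.128,"z":-0.02,"roll":0.341,"hand":0.6},{"x":0.515,"y":-0.128,"z":-0.02,"roll":0.341,"hand":0.6},{"x":0.515,"y":-0.128,"z":-0.02,"roll":0.341,"hand":0.6},{"x":0.515,"y":-0.128,"z":-0.02,"roll":0.341,"hand":0.6},{"x":0.515,"y":-0.128,"z":-0.02,"roll":0.341,"hand":0.6},{"x":0.515,"y":-0.128,"z":-0.02,"roll":0.341,"hand":0.6},{"x":0.515,"y":-0.128,"z":-0.02,"roll":0.341,"hand":0.6}])

```text
time_s: 1.3
ee_pos: [0.6591, -0.1802, 0.2501]
tcp_rot: [[0.994, 0.105, -0.0], [0.105, -0.994, 0.002], [0.0, -0.002, -1.0]]
ft_force: [-1.0, 0.0, -0.3]
grip_width: 0.0514
grip_force: 0.0
```

```bash
python3 -c "
from go import *
go(*b2w(.072,-.040),.161,B[2])"
```

```text
t 1.3 p [ 0.6591 -0.1802  0.2501] yaw 0.105 bander [ 0.0752 -0.0364] F [-1.   0.  -0.3] w 0.0514 gf 0.0
delta [-0.0032  0.0037  0.0891] roll 0.005
```

Request:
servo_tool(deltas=[{"z":0.02,"hand":0.6},{"z":0.04,"hand":0.6},{"z":0.06,"hand":0.6},{"z":0.08,"hand":0.6},{"z":0.089,"hand":0.6},{"z":0.089,"hand":0.6}])

```text
schema error: expected keys x, y, z, roll, hand
```

```bash
python3 -c "
from go import *
st(); d=grab('top','top1'); s=grab('side','side1')
crop(d,380,140,480,240,5,'a');crop(s,300,60,400,160,5,'b')
cv2.imwrite('pics/m1.png',np.hstack([cv2.resize(cv2.imread('pics/a.png'),(400,400)),cv2.resize(cv2.imread('pics/b.png'),(400,400))]))"
```

```text
t 1.3 p [ 0.6591 -0.1802  0.2501] yaw 0.105 bander [ 0.0752 -0.0364] F [-1.   0.  -0.3] w 0.0514 gf 0.0
```

View pics/m1.png

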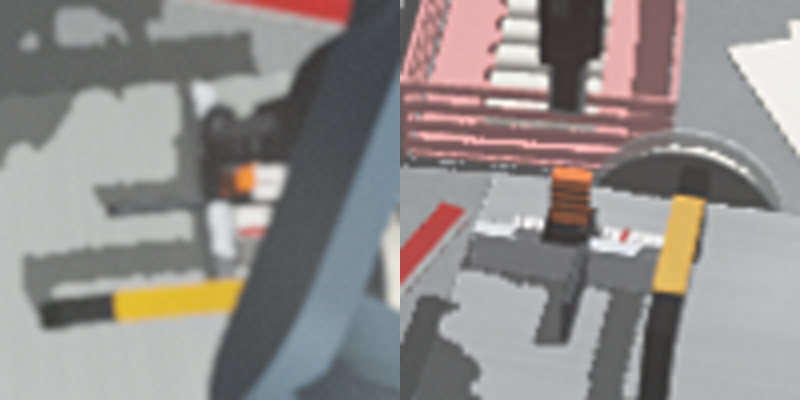

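The call was refused because every key is required, so the arm has not moved. In the picture the fingers hang above the orange grip, which is at about (240,180) in the left panel and (572,190) in the right. They look lined up.

Request:
servo_tool(deltas=[{"x":0,"y":0,"z":0.02,"roll":0,"hand":0.6},{"x":0,"y":0,"z":0.04,"roll":0,"hand":0.6},{"x":0,"y":0,"z":0.06,"roll":0,"hand":0.6},{"x":0,"y":0,"z":0.08,"roll":0,"hand":0.6},{"x":0,"y":0,"z":0.089,"roll":0,"hand":0.6},{"x":0,"y":0,"z":0.089,"roll":0,"hand":0.6},{"x":0,"y":0,"z":0.089,"roll":0,"hand":0.6}])

```text
time_s: 2.1
ee_pos: [0.6565, -0.1853, 0.1631]
tcp_rot: [[0.995, 0.099, 0.001], [0.099, -0.995, -0.0], [0.001, 0.0, -1.0]]
ft_force: [0.5, 0.4, -0.3]
grip_width: 0.0513
grip_force: 0.0
```

```bash
python3 -c "
from go import *
go(*b2w(.072,-.040),.161,B[2])"
```

```text
t 2.1 p [ 0.6565 -0.1853  0.1631] yaw 0.0989 bander [ 0.072  -0.0412] F [ 0.5  0.4 -0.3] w 0.0513 gf 0.0
delta [-0.0001 -0.0012  0.0021] roll -0.001
```

Request:
servo_tool(deltas=[{"x":0,"y":0,"z":0,"roll":0,"hand":0},{"x":0,"y":0,"z":0,"roll":0,"hand":0},{"x":0,"y":0,"z":0,"roll":0,"hand":0},{"x":0,"y":0,"z":0,"roll":0,"hand":0},{"x":0,"y":0,"z":0,"roll":0,"hand":0},{"x":0,"y":0,"z":0,"roll":0,"hand":0}])

```text
time_s: 2.7
ee_pos: [0.6569, -0.1835, 0.1636]
tcp_rot: [[0.995, 0.101, 0.001], [0.101, -0.995, 0.001], [0.001, -0.001, -1.0]]
ft_force: [-2.1, 4.3, 5.3]
grip_width: 0.0109
grip_force: 59.9
```

Request:
servo_tool(deltas=[{"x":-0.004,"y":-0.001,"z":0,"roll":0,"hand":0},{"x":-0.007,"y":-0.002,"z":0,"roll":0,"hand":0},{"x":-0.01,"y":-0.002,"z":0,"roll":0,"hand":0},{"x":-0.013,"y":-0.002,"z":0,"roll":0,"hand":0},{"x":-0.016,"y":-0.002,"z":0,"roll":0,"hand":0},{"x":-0.016,"y":-0.002,"z":0,"roll":0,"hand":0},{"x":-0.016,"y":-0.002,"z":0,"roll":0,"hand":0}])

```text
time_s: 3.4
ee_pos: [0.6438, -0.1848, 0.1637]
tcp_rot: [[0.995, 0.1, 0.008], [0.1, -0.995, -0.002], [0.008, 0.003, -1.0]]
ft_force: [12.7, -1.9, -3.4]
grip_width: 0.0109
grip_force: 58.9
```

```bash
python3 -c "
from go import *
st(); s=grab('side','side2')
crop(s,325,85,385,135,12,'m2');crop(load('side0'),325,85,385,135,12,'m20')
a=cv2.imread('pics/m2.png')[:,:];b=cv2.imread('pics/m20.png')
cv2.imwrite('pics/m2.png',np.vstack([b[200:500],a[200:500]]))"
```

```text
t 3.4 p [ 0.6438 -0.1848  0.1637] yaw 0.1002 bander [ 0.0595 -0.0395] F [12.7 -1.9 -3.4] w 0.0109 gf 58.9
```

View pics/m2.png

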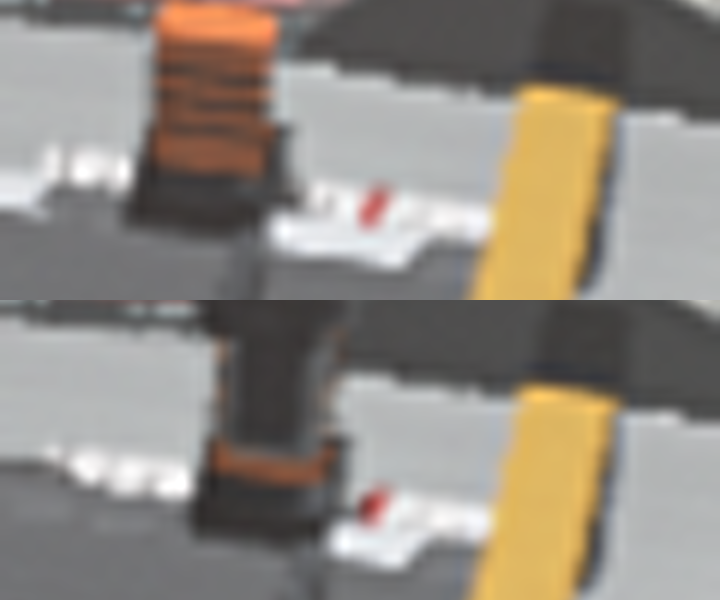

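The stop has moved 13 mm. The pointer's dark tip at about (358,512) is just left of the red line at about (376,505), so roughly 2–3 mm remain. I'll slide it 2.5 mm more and then release.

Request:
servo_tool(deltas=[{"x":-0.001,"y":0,"z":0,"roll":0,"hand":0},{"x":-0.0025,"y":0,"z":0,"roll":0,"hand":0},{"x":-0.0025,"y":0,"z":0,"roll":0,"hand":0},{"x":-0.0025,"y":0,"z":0,"roll":0,"hand":0}])

```text
time_s: 3.85
ee_pos: [0.6415, -0.185, 0.1637]
tcp_rot: [[0.995, 0.1, 0.009], [0.1, -0.995, -0.002], [0.009, 0.003, -1.0]]
ft_force: [13.3, -0.9, -4.2]
grip_width: 0.011
grip_force: 58.9
```

```bash
python3 -c "
from go import *
st()"
```

```text
t 3.85 p [ 0.6415 -0.185   0.1637] yaw 0.1002 bander [ 0.0572 -0.0395] F [13.3 -0.9 -4.2] w 0.011 gf 58.9
```

Request:
servo_tool(deltas=[{"x":0.002,"y":0,"z":0,"roll":0,"hand":0},{"x":0.002,"y":0,"z":0,"roll":0,"hand":0.6},{"x":0.002,"y":0,"z":0,"roll":0,"hand":0.6},{"x":0.002,"y":0,"z":0,"roll":0,"hand":0.6},{"x":0.002,"y":0,"z":-0.03,"roll":0,"hand":0.6},{"x":0.002,"y":0,"z":-0.07,"roll":0,"hand":0.6},{"x":0.002,"y":-0.05,"z":-0.1,"roll":0,"hand":1},{"x":0.002,"y":-0.1,"z":-0.1,"roll":0,"hand":1},{"x":0.002,"y":-0.15,"z":-0.1,"roll":0,"hand":1},{"x":0.002,"y":-0.2,"z":-0.1,"roll":0,"hand":1},{"x":0.002,"y":-0.25,"z":-0.1,"roll":0,"hand":1},{"x":0.002,"y":-0.25,"z":-0.1,"roll":0,"hand":1}])

```text
time_s: 5.05
ee_pos: [0.6137, 0.07, 0.2625]
tcp_rot: [[0.994, 0.105, -0.0], [0.105, -0.994, 0.002], [-0.0, -0.002, -1.0]]
ft_force: [0.1, -0.2, -0.1]
grip_width: 0.0855
grip_force: 0.0
```

```bash
python3 -c "
from go import *
st(); s=grab('side','side3');t=grab('top','top3')
crop(s,325,85,385,135,10,'a');crop(t,420,155,470,225,10,'b')
a=cv2.imread('pics/a.png');b=cv2.imread('pics/b.png')
cv2.imwrite('pics/m3.png',np.hstack([cv2.resize(a,(480,400)),cv2.resize(b[150:550],(500,400))])[:,:800])
"
```

```text
t 5.05 p [0.6137 0.07   0.2625] yaw 0.1052 bander [0.0549 0.2171] F [ 0.1 -0.2 -0.1] w 0.0855 gf 0.0
```

View pics/m3.png

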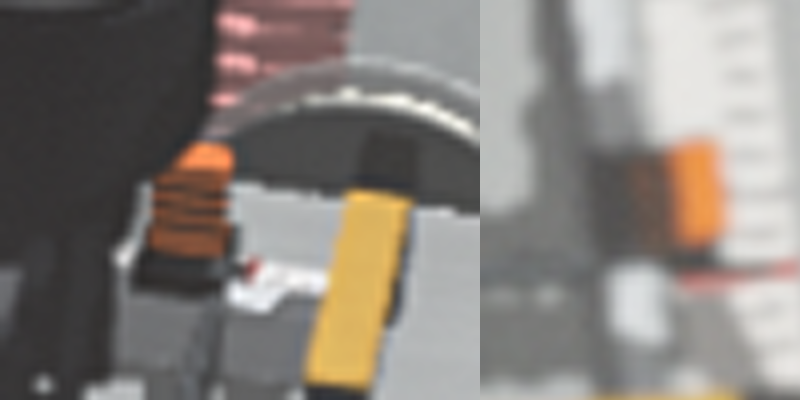

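The grip now sits next to the red line. In the right panel the pointer is dark at about (705,258) and the line runs from (690,285) to (800,268). A small offset may remain, so I'll measure it numerically from the pixels.

```bash
python3 -c "
from go import *
for f in ('top0','top3'):
  d=load(f); im=d['img'].astype(int); print(f)
  for yb in (-.060,-.064,-.068,-.072,-.076,-.080,-.084):
    print(yb,end=': ')
    for xb in np.arange(.028,.068,.0025):
        u,v=proj(d,[*b2w(xb,yb+.002),.1105]); c=cv2.getRectSubPix(d['img'],(1,1),(u,v))[0,0].astype(int); print('%d/%d'%(c[0],c[1]),end=' ')
    print()
print(np.arange(.028,.068,.0025))
"
```

```text
top0
-0.06: 141/141 142/141 141/141 146/145 161/152 177/147 189/148 202/175 213/205 218/217 217/217 209/208 185/182 134/132 87/85 91/84 110/89 
-0.064: 150/149 148/147 148/147 150/148 164/148 184/137 198/136 210/170 222/208 228/224 228/227 221/220 193/191 137/135 91/89 94/84 128/94 
-0.068: 149/148 149/147 150/149 155/152 169/152 191/143 201/136 210/167 220/205 227/224 228/227 221/219 190/188 138/137 107/105 118/110 152/122 
-0.072: 160/158 165/163 176/174 191/189 198/187 202/163 203/139 210/169 221/208 226/223 226/224 218/216 185/183 149/147 151/150 176/174 197/184 
-0.076: 198/197 204/201 204/202 216/215 222/216 214/187 203/143 210/170 221/210 221/219 215/214 209/207 180/178 154/152 177/176 208/208 221/219 
-0.08: 219/217 216/214 207/206 214/213 222/216 216/195 204/151 208/167 221/212 217/216 204/202 204/203 180/179 157/155 182/180 213/212 224/224 
-0.084: 221/219 220/218 213/211 214/212 221/217 216/196 204/158 207/170 219/211 217/217 207/207 212/210 207/205 185/183 190/189 215/214 224/222 
top3
-0.06: 146/145 147/145 146/145 151/149 167/159 178/153 158/125 117/98 93/87 105/91 136/
[... 339 characters left out ...]
-0.072: 165/163 170/168 179/177 195/193 205/193 202/171 169/133 152/141 176/176 193/190 202/181 220/175 232/175 233/173 229/167 229/165 231/170 
-0.076: 204/202 209/206 209/207 222/220 229/222 213/192 172/143 171/164 210/209 220/219 215/209 223/211 230/215 225/210 215/200 216/201 224/210 
-0.08: 224/222 221/219 212/211 219/217 226/221 213/201 175/154 177/169 218/217 222/220 211/209 220/219 230/228 223/221 213/211 219/218 227/227 
-0.084: 225/224 224/222 217/216 219/217 226/222 217/201 194/163 196/175 221/217 223/221 212/211 220/218 229/228 220/219 211/208 221/220 229/228 
[0.028  0.0305 0.033  0.0355 0.038  0.0405 0.043  0.0455 0.048  0.0505
 0.053  0.0555 0.058  0.0605 0.063  0.0655 0.068 ]
```

```bash
python3 -c "
from go import *
B[:2]=b2w(0,.0015); np.save('B.npy',B)
P=np.load('P.npy'); t=load('top0')
c,n=np.cos(P[2]),np.sin(P[2])
w=lambda x,y:(P[0]+c*x-n*y,P[1]+n*x+c*y)
for x in(-.040,-.018):
  for y in (-.05,.05): print(x,y,np.round(w(x,y),3),proj(t,[*w(x,y),.02]).round(0))
print('ink near corners',onz(t,272,228,.021).round(3),onz(t,297,238,.021).round(3))
print(w(-.029,0)); go(*w(-.029,0),.10,P[2]); go(*w(-.029,0),.010,P[2])"
```

```text
-0.04 -0.05 [0.62  0.181] [291. 203.]
-0.04 0.05 [0.572 0.269] [258. 219.]
-0.018 -0.05 [0.639 0.192] [287. 196.]
-0.018 0.05 [0.591 0.28 ] [255. 212.]
ink near corners [0.549 0.231 0.021] [0.523 0.162 0.021]
(np.float64(0.6055926512288694), np.float64(0.23031323983713334))
t 5.15 p [0.6145 0.0663 0.2623] yaw 0.1031 bander [0.0554 0.2118] F [-0.4  0.6  0. ] w 0.0856 gf 0.0
delta [ 0.008  -0.1641  0.1623] roll -0.3924
t 5.15 p [0.6145 0.0663 0.2623] yaw 0.1031 bander [0.0554 0.2118] F [-0.4  0.6  0. ] w 0.0856 gf 0.0
delta [ 0.008  -0.1641  0.2523] roll -0.3924
```

Request:
servo_tool(deltas=[{"x":0.008,"y":-0.05,"z":0.05,"roll":-0.1,"hand":0.85},{"x":0.008,"y":-0.1,"z":0.1,"roll":-0.2,"hand":0.85},{"x":0.008,"y":-0.164,"z":0.14,"roll":-0.3,"hand":0.85},{"x":0.008,"y":-0.164,"z":0.16,"roll":-0.392,"hand":0.85},{"x":0.008,"y":-0.164,"z":0.16,"roll":-0.392,"hand":0.85},{"x":0.008,"y":-0.164,"z":0.16,"roll":-0.392,"hand":0.85},{"x":0.008,"y":-0.164,"z":0.16,"roll":-0.392,"hand":0.85},{"x":0.008,"y":-0.164,"z":0.16,"roll":-0.392,"hand":0.85}])

```text
time_s: 5.95
ee_pos: [0.6084, 0.2267, 0.1039]
tcp_rot: [[0.882, 0.47, 0.003], [0.47, -0.882, -0.0], [0.002, 0.001, -1.0]]
ft_force: [-0.1, 0.2, 0.1]
grip_width: 0.0724
grip_force: 0.0
```

```bash
python3 -c "
from go import *
go(.6056,.2303,.010,.4955)"
```

```text
t 5.95 p [0.6084 0.2267 0.1039] yaw 0.4897 bander [0.0653 0.3721] F [-0.1  0.2  0.1] w 0.0724 gf 0.0
delta [-0.001  -0.0046  0.0939] roll -0.0058
```

Request:
servo_tool(deltas=[{"x":-0.001,"y":-0.004,"z":0.03,"roll":-0.006,"hand":0.85},{"x":-0.001,"y":-0.004,"z":0.055,"roll":-0.006,"hand":0.85},{"x":-0.001,"y":-0.004,"z":0.08,"roll":-0.006,"hand":0.85},{"x":-0.001,"y":-0.004,"z":0.092,"roll":-0.006,"hand":0.85},{"x":-0.001,"y":-0.004,"z":0.092,"roll":-0.006,"hand":0.85},{"x":-0.001,"y":-0.004,"z":0.092,"roll":-0.006,"hand":0.85}])

```text
time_s: 6.55
ee_pos: [0.6052, 0.2311, 0.0118]
tcp_rot: [[0.879, 0.477, 0.002], [0.477, -0.879, 0.0], [0.002, 0.001, -1.0]]
ft_force: [0.3, 0.6, 0.2]
grip_width: 0.0726
grip_force: 0.0
```

```bash
python3 -c "
from go import *
go(.6056,.2303,.010,.4955)"
```

```text
t 6.55 p [0.6052 0.2311 0.0118] yaw 0.4969 bander [0.0626 0.3767] F [0.3 0.6 0.2] w 0.0726 gf 0.0
delta [-0.      0.0009  0.0018] roll 0.0014
```

Request:
servo_tool(deltas=[{"x":0,"y":0,"z":0,"roll":0,"hand":0.4},{"x":0,"y":0,"z":0,"roll":0,"hand":0.2},{"x":0,"y":0,"z":0,"roll":0,"hand":0},{"x":0,"y":0,"z":0,"roll":0,"hand":0},{"x":0,"y":0,"z":0,"roll":0,"hand":0},{"x":0,"y":0,"z":0,"roll":0,"hand":0}])

```text
time_s: 7.15
ee_pos: [0.6056, 0.2318, 0.0125]
tcp_rot: [[0.879, 0.478, 0.004], [0.478, -0.879, 0.0], [0.003, 0.001, -1.0]]
ft_force: [-0.5, -1.4, 7.3]
grip_width: 0.0528
grip_force: 65.0
```

```bash
python3 -c "
from go import *
st()"
```

```text
t 7.15 p [0.6056 0.2318 0.0125] yaw 0.4978 bander [0.063  0.3773] F [-0.5 -1.4  7.3] w 0.0528 gf 65.0
```

Request:
servo_tool(deltas=[{"x":0,"y":0,"z":-0.03,"roll":0,"hand":0},{"x":0,"y":0,"z":-0.07,"roll":0,"hand":0},{"x":0,"y":0,"z":-0.12,"roll":0,"hand":0},{"x":0,"y":0,"z":-0.16,"roll":0,"hand":0},{"x":0,"y":0,"z":-0.19,"roll":0,"hand":0},{"x":0,"y":0,"z":-0.2,"roll":0,"hand":0},{"x":0,"y":0,"z":-0.2,"roll":0,"hand":0},{"x":0,"y":0,"z":-0.2,"roll":0,"hand":0}])

```text
time_s: 7.95
ee_pos: [0.6026, 0.2314, 0.2079]
tcp_rot: [[0.879, 0.478, -0.003], [0.478, -0.879, -0.001], [-0.003, -0.001, -1.0]]
ft_force: [-0.1, 0.1, -3.1]
grip_width: 0.0532
grip_force: 64.6
```

```bash
python3 -c "
from go import *
go(*b2w(-.114,.006),.20,B[2])"
```

```text
t 7.95 p [0.6026 0.2314 0.2079] yaw 0.4979 bander [0.06   0.3773] F [-0.1  0.1 -3.1] w 0.0532 gf 64.6
delta [-0.3042  0.2748  0.0086] roll 0.3979
```

Request:
servo_tool(deltas=[{"x":-0.02,"y":0.018,"z":0,"roll":0.03,"hand":0},{"x":-0.05,"y":0.045,"z":0,"roll":0.07,"hand":0},{"x":-0.08,"y":0.072,"z":0,"roll":0.11,"hand":0},{"x":-0.11,"y":0.1,"z":0,"roll":0.15,"hand":0},{"x":-0.14,"y":0.127,"z":0,"roll":0.19,"hand":0},{"x":-0.17,"y":0.154,"z":0,"roll":0.23,"hand":0},{"x":-0.2,"y":0.181,"z":0,"roll":0.27,"hand":0},{"x":-0.23,"y":0.208,"z":0,"roll":0.31,"hand":0},{"x":-0.26,"y":0.235,"z":0,"roll":0.35,"hand":0},{"x":-0.285,"y":0.258,"z":0,"roll":0.38,"hand":0},{"x":-0.3,"y":0.271,"z":0,"roll":0.395,"hand":0},{"x":-0.304,"y":0.275,"z":0,"roll":0.398,"hand":0}])

```text
time_s: 9.15
ee_pos: [0.466, -0.1564, 0.2078]
tcp_rot: [[0.995, 0.096, -0.004], [0.096, -0.995, 0.002], [-0.004, -0.002, -1.0]]
ft_force: [-0.7, -0.8, -3.1]
grip_width: 0.0528
grip_force: 64.5
```

Request:
servo_tool(deltas=[{"x":0,"y":0,"z":0.02,"roll":0,"hand":0},{"x":0,"y":0,"z":0.04,"roll":0,"hand":0},{"x":0,"y":0,"z":0.055,"roll":0,"hand":0},{"x":0,"y":0,"z":0.065,"roll":0,"hand":0},{"x":0,"y":0,"z":0.065,"roll":0,"hand":0},{"x":0,"y":0,"z":0.065,"roll":0,"hand":0}])

```text
time_s: 9.75
ee_pos: [0.4681, -0.1548, 0.1451]
tcp_rot: [[0.995, 0.1, -0.001], [0.1, -0.995, 0.001], [-0.001, -0.001, -1.0]]
ft_force: [0.5, -0.3, -3.5]
grip_width: 0.053
grip_force: 64.5
```

```bash
python3 -c "
from go import *
go(*b2w(-.114,.006),.1225,B[2])
d=grab('top','top4'); crop(d,340,140,500,280,5,'m4'); a=cv2.imread('pics/m4.png')[100:700]; cv2.imwrite('pics/m4.png',a)"
```

```text
t 9.75 p [ 0.4681 -0.1548  0.1451] yaw 0.1003 bander [-0.1124  0.0064] F [ 0.5 -0.3 -3.5] w 0.053 gf 64.5
delta [-0.0016  0.0005  0.0226] roll 0.0004
```

View pics/m4.png

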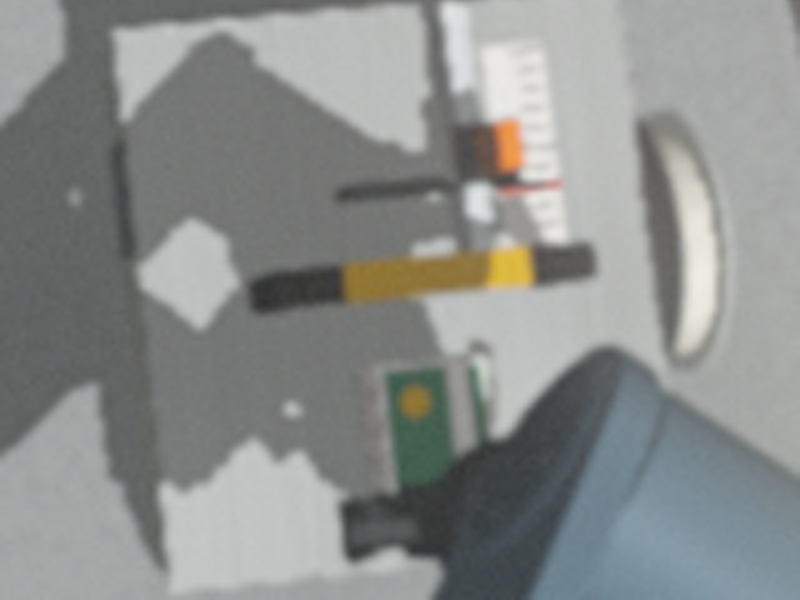

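The pack is square in the hand just in front of the arch, with its front edge at about (430,365). The stop's pointer is at the red line, about (520,185). Now I'll lower it.

Request:
servo_tool(deltas=[{"x":0,"y":0,"z":0.01,"roll":0,"hand":0},{"x":0,"y":0,"z":0.016,"roll":0,"hand":0},{"x":0,"y":0,"z":0.019,"roll":0,"hand":0},{"x":0,"y":0,"z":0.021,"roll":0,"hand":0},{"x":0,"y":0,"z":0.022,"roll":0,"hand":0},{"x":0,"y":0,"z":0.022,"roll":0,"hand":0},{"x":0,"y":0,"z":0.022,"roll":0,"hand":0}])

```text
time_s: 10.5
ee_pos: [0.4682, -0.1553, 0.1235]
tcp_rot: [[0.995, 0.1, 0.0], [0.1, -0.995, -0.0], [0.0, 0.0, -1.0]]
ft_force: [0.4, 0.4, -3.4]
grip_width: 0.0531
grip_force: 64.5
```

```bash
python3 -c "
from go import *
st()"
```

```text
t 10.5 p [ 0.4682 -0.1553  0.1235] yaw 0.0997 bander [-0.1123  0.0059] F [ 0.4  0.4 -3.4] w 0.0531 gf 64.5
```

Request:
servo_tool(deltas=[{"x":0,"y":0,"z":0.001,"roll":0,"hand":0},{"x":0,"y":0,"z":0.002,"roll":0,"hand":0},{"x":0,"y":0,"z":0.002,"roll":0,"hand":0},{"x":0,"y":0,"z":0.002,"roll":0,"hand":0}])

```text
time_s: 10.9
ee_pos: [0.4687, -0.1556, 0.1225]
tcp_rot: [[0.995, 0.1, 0.001], [0.1, -0.995, -0.001], [0.001, 0.001, -1.0]]
ft_force: [-1.9, 1.6, 5.6]
grip_width: 0.0528
grip_force: 65.5
```

Request:
servo_tool(deltas=[{"x":0.006,"y":0,"z":0,"roll":0,"hand":0},{"x":0.014,"y":0,"z":0,"roll":0,"hand":0},{"x":0.022,"y":0,"z":0,"roll":0,"hand":0},{"x":0.03,"y":0,"z":0,"roll":0,"hand":0},{"x":0.038,"y":0,"z":0,"roll":0,"hand":0},{"x":0.046,"y":0,"z":0,"roll":0,"hand":0},{"x":0.054,"y":0,"z":0,"roll":0,"hand":0},{"x":0.062,"y":0,"z":0,"roll":0,"hand":0},{"x":0.068,"y":0,"z":0,"roll":0,"hand":0},{"x":0.071,"y":0,"z":0,"roll":0,"hand":0},{"x":0.071,"y":0,"z":0,"roll":0,"hand":0},{"x":0.071,"y":0,"z":0,"roll":0,"hand":0}])

```text
time_s: 12.1
ee_pos: [0.5402, -0.1486, 0.1225]
tcp_rot: [[0.995, 0.1, 0.003], [0.1, -0.995, -0.001], [0.003, 0.001, -1.0]]
ft_force: [1.9, 0.3, 5.1]
grip_width: 0.0526
grip_force: 65.5
```

```bash
python3 -c "
from go import *
st()"
```

```text
t 12.1 p [ 0.5402 -0.1486  0.1225] yaw 0.0998 bander [-0.04    0.0054] F [1.9 0.3 5.1] w 0.0526 gf 65.5
```

Request:
servo_tool(deltas=[{"x":0,"y":0.002,"z":0,"roll":0,"hand":0},{"x":0,"y":0.004,"z":0,"roll":0,"hand":0},{"x":0,"y":0.006,"z":0,"roll":0,"hand":0},{"x":0,"y":0.007,"z":0,"roll":0,"hand":0},{"x":0,"y":0.007,"z":0,"roll":0,"hand":0}])

```text
time_s: 12.6
ee_pos: [0.5404, -0.1551, 0.1225]
tcp_rot: [[0.995, 0.1, 0.002], [0.1, -0.995, -0.0], [0.002, 0.001, -1.0]]
ft_force: [-0.4, 2.9, 7.3]
grip_width: 0.0533
grip_force: 65.8
```

Request:
servo_tool(deltas=[{"x":0,"y":0.001,"z":0,"roll":0,"hand":0},{"x":0,"y":0.001,"z":0,"roll":0,"hand":0}])

```text
time_s: 12.8
ee_pos: [0.5405, -0.156, 0.1225]
tcp_rot: [[0.995, 0.1, 0.002], [0.1, -0.995, -0.0], [0.002, 0.0, -1.0]]
ft_force: [-0.2, 2.6, 7.0]
grip_width: 0.0532
grip_force: 65.9
```

Request:
servo_tool(deltas=[{"x":0,"y":0.001,"z":0,"roll":0,"hand":0},{"x":0,"y":0.001,"z":0,"roll":0,"hand":0}])

```text
time_s: 13.0
ee_pos: [0.5406, -0.157, 0.1225]
tcp_rot: [[0.995, 0.1, 0.002], [0.1, -0.995, -0.0], [0.002, 0.001, -1.0]]
ft_force: [0.7, 2.8, 7.1]
grip_width: 0.0529
grip_force: 65.9
```

```bash
python3 -c "
from go import *
st()"
```

```text
t 13.0 p [ 0.5406 -0.157   0.1225] yaw 0.1001 bander [-0.0404 -0.0029] F [0.7 2.8 7.1] w 0.0529 gf 65.9
```

Request:
servo_tool(deltas=[{"x":0,"y":0.001,"z":0,"roll":0,"hand":0},{"x":0,"y":0.001,"z":0,"roll":0,"hand":0}])

```text
time_s: 13.2
ee_pos: [0.5406, -0.1572, 0.1225]
tcp_rot: [[0.995, 0.1, 0.002], [0.1, -0.995, 0.001], [0.002, -0.001, -1.0]]
ft_force: [-0.2, 5.9, 9.6]
grip_width: 0.053
grip_force: 66.0
```

Request:
servo_tool(deltas=[{"x":0,"y":0.001,"z":0,"roll":0,"hand":0},{"x":0,"y":0.001,"z":0,"roll":0,"hand":0}])

```text
time_s: 13.4
ee_pos: [0.5406, -0.1573, 0.1225]
tcp_rot: [[0.995, 0.101, 0.002], [0.101, -0.995, 0.002], [0.002, -0.002, -1.0]]
ft_force: [-1.5, 9.4, 10.4]
grip_width: 0.053
grip_force: 66.2
```

Request:
servo_tool(deltas=[{"x":0,"y":0.001,"z":0,"roll":0,"hand":0},{"x":0,"y":0.001,"z":0,"roll":0,"hand":0}])

```text
time_s: 13.6
ee_pos: [0.5405, -0.1574, 0.1225]
tcp_rot: [[0.995, 0.102, 0.001], [0.102, -0.995, 0.004], [0.001, -0.004, -1.0]]
ft_force: [-1.0, 12.2, 11.9]
grip_width: 0.0532
grip_force: 66.5
```

Request:
servo_tool(deltas=[{"x":0.002,"y":-0.001,"z":-0.001,"roll":0,"hand":0},{"x":0.004,"y":-0.001,"z":-0.001,"roll":0,"hand":0},{"x":0.006,"y":-0.001,"z":-0.001,"roll":0,"hand":0},{"x":0.008,"y":-0.001,"z":-0.001,"roll":0,"hand":0},{"x":0.008,"y":-0.001,"z":-0.001,"roll":0,"hand":0}])

```text
time_s: 14.1
ee_pos: [0.547, -0.1566, 0.1226]
tcp_rot: [[0.995, 0.101, -0.002], [0.101, -0.995, 0.002], [-0.002, -0.003, -1.0]]
ft_force: [-6.0, 7.1, 9.2]
grip_width: 0.0531
grip_force: 66.0
```

Request:
servo_tool(deltas=[{"x":0.001,"y":0,"z":0,"roll":0,"hand":0},{"x":0.001,"y":0,"z":0,"roll":0,"hand":0}])

```text
time_s: 14.3
ee_pos: [0.5479, -0.1565, 0.1226]
tcp_rot: [[0.995, 0.101, -0.002], [0.101, -0.995, 0.002], [-0.002, -0.003, -1.0]]
ft_force: [-6.4, 6.4, 9.6]
grip_width: 0.0531
grip_force: 66.1
```

```bash
python3 -c "
from go import *
st()"
```

```text
t 14.3 p [ 0.5479 -0.1565  0.1226] yaw 0.1011 bander [-0.0332 -0.0032] F [-6.4  6.4  9.6] w 0.0531 gf 66.1
```

Request:
servo_tool(deltas=[{"x":0.001,"y":0,"z":0,"roll":0,"hand":0},{"x":0.002,"y":0,"z":0,"roll":0,"hand":0},{"x":0.002,"y":0,"z":0,"roll":0,"hand":0}])

```text
time_s: 14.6
ee_pos: [0.5498, -0.1563, 0.1226]
tcp_rot: [[0.995, 0.101, -0.002], [0.101, -0.995, 0.002], [-0.002, -0.003, -1.0]]
ft_force: [-6.5, 6.6, 9.1]
grip_width: 0.0531
grip_force: 66.1
```

Request:
servo_tool(deltas=[{"x":0.001,"y":0,"z":0,"roll":0,"hand":0},{"x":0.001,"y":0,"z":0,"roll":0,"hand":0}])

```text
time_s: 14.8
ee_pos: [0.5508, -0.1562, 0.1226]
tcp_rot: [[0.995, 0.101, -0.002], [0.101, -0.995, 0.002], [-0.002, -0.003, -1.0]]
ft_force: [-5.9, 7.6, 9.7]
grip_width: 0.053
grip_force: 66.1
```

Request:
servo_tool(deltas=[{"x":0.001,"y":0,"z":0,"roll":0,"hand":0},{"x":0.001,"y":0,"z":0,"roll":0,"hand":0}])

```text
time_s: 15.0
ee_pos: [0.5518, -0.1561, 0.1226]
tcp_rot: [[0.995, 0.101, -0.002], [0.101, -0.995, 0.002], [-0.002, -0.003, -1.0]]
ft_force: [-6.4, 8.0, 8.6]
grip_width: 0.0534
grip_force: 66.1
```

Request:
servo_tool(deltas=[{"x":0.001,"y":0,"z":0,"roll":0,"hand":0},{"x":0.001,"y":0,"z":0,"roll":0,"hand":0}])

```text
time_s: 15.2
ee_pos: [0.5523, -0.1561, 0.1226]
tcp_rot: [[0.995, 0.101, -0.004], [0.101, -0.995, 0.002], [-0.003, -0.003, -1.0]]
ft_force: [-9.4, 6.7, 11.2]
grip_width: 0.0533
grip_force: 66.3
```

Request:
servo_tool(deltas=[{"x":0.001,"y":0.0005,"z":0,"roll":0,"hand":0},{"x":0.001,"y":0.0005,"z":0,"roll":0,"hand":0},{"x":0.001,"y":0.0005,"z":0,"roll":0,"hand":0}])

```text
time_s: 15.5
ee_pos: [0.5522, -0.1561, 0.1225]
tcp_rot: [[0.995, 0.101, -0.006], [0.101, -0.995, 0.003], [-0.006, -0.004, -1.0]]
ft_force: [-14.5, 8.3, 14.7]
grip_width: 0.0529
grip_force: 66.7
```

```bash
python3 -c "
from go import *
st(); d=grab('top','top5'); st()
for f in ('top3','top5'):
  d=load(f); print(f)
  for yb in (-.078,-.082,-.086):
    print([int(cv2.getRectSubPix(d['img'],(1,1),tuple(map(float,proj(d,[*b2w(xb,yb),.1105]))))[0,0,1]) for xb in np.arange(.033,.06,.0015)])
  m=cv2.inRange(cv2.cvtColor(d['img'],cv2.COLOR_RGB2HSV),(5,170,170),(20,255,255)); m[:,:425]=0;m[:,460:]=0;m[:150]=0;m[205:]=0
  q=np.argwhere(m); print(len(q),q.mean(0))
"
```

```text
t 15.5 p [ 0.5522 -0.1561  0.1225] yaw 0.1013 bander [-0.0288 -0.0032] F [-14.5   8.3  14.7] w 0.0529 gf 66.7
t 15.55 p [ 0.5522 -0.156   0.1225] yaw 0.1013 bander [-0.0288 -0.0032] F [-14.1   8.   14. ] w 0.053 gf 66.7
top3
[211, 216, 221, 225, 215, 199, 167, 152, 163, 187, 216, 219, 219, 213, 212, 218, 223, 227]
[212, 212, 218, 224, 217, 201, 170, 161, 165, 193, 217, 220, 217, 209, 212, 218, 224, 227]
[220, 220, 223, 223, 218, 198, 169, 164, 166, 196, 215, 222, 220, 215, 217, 219, 224, 224]
9 [188.44444444 441.77777778]
top5
[88, 87, 85, 83, 82, 82, 81, 80, 81, 80, 78, 79, 79, 79, 80, 81, 80, 78]
[92, 92, 91, 91, 90, 90, 88, 86, 86, 84, 83, 80, 79, 79, 78, 77, 79, 81]
[94, 91, 90, 90, 91, 91, 91, 91, 92, 92, 91, 88, 86, 86, 84, 82, 82, 83]
16 [188.375  441.0625]
```

Request:
servo_tool(deltas=[{"x":-0.0005,"y":0,"z":0,"roll":0,"hand":0},{"x":-0.0005,"y":0,"z":0,"roll":0,"hand":0},{"x":-0.0005,"y":0,"z":0,"roll":0,"hand":0},{"x":-0.0005,"y":0,"z":0,"roll":0,"hand":0},{"x":-0.0005,"y":0,"z":0,"roll":0,"hand":0},{"x":-0.0005,"y":0,"z":0,"roll":0,"hand":0},{"x":-0.0005,"y":0,"z":0,"roll":0,"hand":0},{"x":-0.0005,"y":0,"z":0,"roll":0,"hand":0}])

```text
time_s: 16.35
ee_pos: [0.5522, -0.156, 0.1225]
tcp_rot: [[0.995, 0.101, -0.005], [0.101, -0.995, 0.003], [-0.005, -0.004, -1.0]]
ft_force: [-11.5, 7.7, 13.0]
grip_width: 0.0529
grip_force: 66.5
```

```bash
python3 -c "
from go import *
st(); d=grab('side','side5'); 
for f in ('side3','side5'):
  d=load(f); h=cv2.cvtColor(d['img'],cv2.COLOR_RGB2HSV)
  m=cv2.inRange(h,(3,150,70),(14,255,255)); m[:,:330]=0;m[:,366:]=0;m[:95]=0;m[130:]=0
  q=np.argwhere(m); print(f,len(q),q.mean(0),q.max(0))
  r=((h[...,0]>170)|(h[...,0]<3))&(h[...,1]>90); r[:,:345]=0;r[:,370:]=0;r[:112]=0;r[126:]=0; q=np.argwhere(r); print('red',len(q),q.mean(0) if len(q) else '')
"
```

```text
t 16.35 p [ 0.5522 -0.156   0.1225] yaw 0.1013 bander [-0.0288 -0.0032] F [-11.5   7.7  13. ] w 0.0529 gf 66.5
side3 19 [104.36842105 350.52631579] [106 353]
red 1 [118. 356.]
side5 26 [104.11538462 349.38461538] [106 353]
red 1 [118. 356.]
```

The stop hasn't moved, and the pack is pressed against both faces and at rest. Handing in.

```bash
python3 -c "
from plant import manip
print(manip.close_job())"
```

```text
the job is handed in; nothing more can be done
None
```

I handed the job in with the depth stop about 1–1.5 mm from the red line by my measurement and the unbanded pack held pressed against both stop and fence (wrist force about 11 N and 8 N, friction included); no verdict came back.

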